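Empty the mixing cup and hang it to dry

TASK

Push the sliding cover of the scrap bin open, tip all three hardened plaster lumps out of the mixing cup that lies in the wire cradle into the bin, then put the empty cup upside down on the free drying post, lowered gently until its floor rests on the post's top, and let go of it. Do not drop the cup, and leave the other cup on its post, the plaster casting and the spatula where they are.

Things in the scene. Friction and masses are not known exactly. Their poses are not given: they have to be found in the camera images.
- cup: White straight-walled round plastic mixing cup to be emptied, about 90 g: 58 mm outside diameter, 95 mm long, wall 3 mm, floor 5 mm thick (inside 52 mm wide, 90 mm deep). It lies level on its side in the wire cradle, axis 42 mm above the table, mouth roughly to the robot's right (-y). Origin: centre of the closed end's outer face; z axis: along the cup's axis towards the mouth.
- cup_mid (a point): The point on the cup's axis half way along it (47.5 mm from either end); axes as the cup's.
- cup_floor (a point): Centre of the cup's inner floor, on its axis 5 mm from the outer face of the closed end.
- cradle: Fixed low steel cradle under the cup: base plate 120 x 70 x 6 mm with two 8 mm wires, 100 mm long and 36 mm apart, their tops 18 mm above the table, that run along its x axis. Origin: under its middle, on the table; x axis: the way the cup's mouth points.
- lump0: Cream-coloured hardened plaster lump, about 20 x 18 x 17 mm, 12 g, loose inside the cup near its closed end. Origin at its centre.
- lump1: Like lump0, about 18 x 20 x 18 mm, loose in the middle of the cup. Origin at its centre.
- lump2: Like lump0, about 19 x 17 x 16 mm, loose inside the cup nearer its mouth. Origin at its centre.
- bin: Fixed grey open scrap bin, 170 x 170 mm outside, 80 mm high, walls and floor 4 mm. Origin: under its centre, on the table; x axis: the way the cover slides open, roughly away from the robot. Two 8 mm wide steel rails, 178 mm apart, tops 88 mm above the table, run along its sides and to 245 mm beyond its centre to carry the open cover.
- cover (a joint): Slide of the bin's flat steel cover, m: 0 = shut, 0.15 = open, at its stop; moves along the bin's x axis, stays where left, 1.5 N of friction. Starts nearly shut. Plate 168 x 168 x 4 mm, top 85 mm above the table. At its stop it leaves the near 145 mm of the bin open over the full width; the far end stays covered.
- cover_tab (a point): Top middle of the cover's upright tab: a steel strip 80 mm wide across the bin (y), 6 mm thick, standing 34 mm above the cover, its top 119 mm above the table, 9 mm in from the cover's near edge. Push it along the bin's x axis.
- post: The free drying post, fixed: an upright grey plastic post 38 mm in diameter on a round steel foot 100 mm in diameter and 12 mm thick; its top is 110 mm above the table and tapers over the last 16 mm to a flat 24 mm wide. Origin: under its centre, on the table.
- post_tip (a point): Centre of the free post's flat top, 110 mm above the table. The cup's inner floor rests here when the cup is on; its rim then hangs 20 mm above the table, 8 mm above the foot.
- post_taken: An equal post that already carries a cup. Origin: under its centre, on the table.
- cup_drying: An equal cup, upside down on that other post. Origin: centre of the closed end's outer face (now its top). Leave alone.
- casting: Cream plaster vase-shaped casting, 72 mm wide, 120 mm high, standing. Origin under its centre. Leave alone.
- spatula: Spatula lying on the table to the left of the posts. Leave alone.
Not all that is in view belongs to the job. What is shaped like the cup but red is not meant.

How it is judged:
On the way, in this order (a step that is already met when the one before it is completed fails the run):
1. the bin's cover is pushed open, by at least 110 mm (value of joint cover above 0.11 m), for 0.2 s.
2. all three lumps lie in the bin (x of lump0 in the frame of bin between -0.085 and 0.085 m and y of lump0 in the frame of bin between -0.085 and 0.085 m and z of each of lump0, lump1, lump2 in the frame of bin below 0.075 m and x of lump1 in the frame of bin between -0.085 and 0.085 m and y of lump1 in the frame of bin between -0.085 and 0.085 m and x of lump2 in the frame of bin between -0.085 and 0.085 m and y of lump2 in the frame of bin between -0.085 and 0.085 m), for 0.2 s.
At the end, for the whole second after the job is handed in: All three lumps lie inside the bin, below its rim. The cup is upside down on the free post: its inner floor rests on the post's top (within 4 mm in height, within 11 mm sideways), its axis within 7 degrees of vertical, at rest and released (all of step 2 and horizontal distance between cup_floor and post_tip below 0.011 m and z of cup_floor in the frame of post_tip between -0.004 and 0.004 m and angle between cup's own z axis and vertical above 3.02 rad and linear speed of cup below 0.02 m/s and contact force between the fingers and cup below 0.1 N); the robot touches nothing.
It fails at once if the cup is dropped: it falls faster than 0.5 m/s (a free fall of about 13 mm) with the fingers off it (contact force between the fingers and cup below 0.05 N and linear speed of cup above 0.5 m/s).
It fails at once if the cup is pressed onto the post with more than 40 N (contact force between cup and post above 40 N).
It fails at once if the drying cup is moved more than 15 mm (distance of cup_drying from where it was at the start of the episode above 0.015 m).
It fails at once if the casting or the spatula is moved more than 30 mm (distance of any of casting, spatula from where it was at the start of the episode above 0.03 m).
It also fails if it takes over 72 s, if anything falls off the work surface, if the arm or the gripper's body presses on something with over 40 N, if the wrist force passes 120 N, or if a joint passes its speed limit or range.

ROBOT

A 7-joint arm with a two-finger parallel gripper is mounted at the origin on the work surface. World frame = base frame: x ahead of the robot, y to its left, z up, the work surface at z = 0. Lengths are in m, angles in rad, forces in N, time in s.
With the tool pointing down it reaches from about 0.425 to 0.8 m from the base axis. Payload 8.3 kg.
Tool frame: the origin (TCP) lies at the very end of the fingers, on their centre line; the grasp point (between the pads) lies 19 mm behind it; z points along the fingers, y is the direction in which the jaws open and shut (so a half turn about z gives the same grasp; the last joint's range is limited). The gripper opens to 85 mm and grips with 20 to 120 N. Pads are 22 mm wide; open, the fingers measure 114 mm over their backs; the gripper's body (76 mm by 85 mm) begins 54 mm behind the grasp point. The pads swing forward as they close: fully open they stand 13 mm farther back than shut.
Start: joints at [-1.219, 0.383, 0.016, 1.37, -0.006, 1.388, -0.046], TCP at [0.252, 0.572, 0.231] pointing down, gripper open.
Joint ranges: [-2.95, 2.95], [-0.25, 2.06], [-1.52, 1.56], [0.18, 2.33], [-1.44, 4.58], [0.02, 2.06], [-3.01, 3.01]. Speed limits (rad/s): [2.39, 2.39, 3.01, 3.01, 3.14, 3.14, 3.14].

INTERFACE

Orientations are given as [roll, pitch, yaw] about the fixed x, y, z axes, in that order (R = Rz(yaw) Ry(pitch) Rx(roll)).
In Python, from station import manip, claw, kin, cams gives the robot as it stands. The module is installed in compiled form; this text tells all that it offers. Calls block until the motion is done:
- manip.movep(position, orientation): joint-space move of the TCP to a pose.
- manip.move_l(position, orientation=None, rate=0.15): straight line of the TCP; orientation=None keeps the orientation; rate is the mean speed in m/s.
- manip.goto_joints(angles): joint-space move.
- claw.gripper_to(opening, newtons=None): finger opening in m; newtons is the grip in N (None keeps the last); returns when the fingers have stopped.
- manip.pause(seconds).
- kin.solve_ik(position, orientation): joint angles nearest the present ones, or None.
- cams.grab_frame(name): name is "scene" or "top"; returns the picture (400x640x3 uint8, red, green, blue); there is no depth.
- cams.camera_params(name): a dict with "camera_matrix" (3x3 intrinsics, pixels), "k1" (the pictures are not rectified: a ray, as slopes to the right and down, at radius r is drawn at 1 + k1 r^2 times it, then the intrinsics apply), "world_from_camera" (4x4, takes a point from camera to world coordinates). Camera axes: x right, y up, looking along -z (the intrinsics and any distortion apply to the point x, -y, -z); pixel columns grow to the right and rows downward; lengths in m; the calibration is good to about 2 mm. A picture is of the moment at which its call begins. camera_params takes no time and is no camera call.
A pose or a line that the arm cannot do raises manip.Unreachable and nothing moves.
- manip.sign_off(): hands the job in, once; it reports no verdict.
Trained networks look in the newest picture that a camera, given by its name, has taken for a name from the list of things; names that differ only in an ending like _2 or _b are one class to them, and where a whole thing is asked for, a point or a joint stands for the part that bears it (a point fixed in the world has none). Each returns a list of dicts, best first, with "score" (0 to 1); they miss things now and then, are a little off and sometimes report something else, mostly with a low value. They report only what shows in the picture. A call takes as long as a camera call. They do not tell look-alikes from the thing itself.
- cams.search_frame(name, camera): "at" ([x, y, z] in m, in the coordinates of the camera as it stood for that picture, good to about 4 mm: the middle of the surface that is visible of it).
- cams.regions_of(name, camera): "region" (400x640 bool, what is visible of it).
- cams.mark_of(name, camera): "at" ([x, y, z] in m, in the coordinates of the camera as it stood for that picture, good to about 4 mm: a listed point, or the origin of a listed thing).
Readings, each from a call of its own:
- manip.current_t(): time.
- manip.current_joint_pos(): joint angles.
- manip.current_joint_velocities(): joint speeds.
- manip.current_tau(): joint torques, N m.
- manip.current_tool_pos(): TCP position.
- manip.current_tcp_rot(): TCP orientation.
- manip.current_force(): force on the tool from outside, world axes, zero at the start.
- manip.current_torque(): the same for the moment, N m.
- manip.current_opening(): finger opening in m.
Only numpy, scipy, OpenCV 4.12 (cv2) and the standard library are available. Lean on these libraries where they do the work, as an engineer would, in place of code of your own. Each camera call takes 0.05 s, during which the arm holds its last target. There are 200 camera calls.

## Working session

There is one attempt and no reset: what is moved stays moved. The work goes in short steps, each a Python script; the robot and the scene stay as the last script left them, time stands still between calls to the robot, and variables do not carry over. Pictures are saved under pics/ and viewed, and the job is handed in when it is done.

```bash
mkdir -p pics
cat > h.py <<'E'
from station import manip, claw, kin, cams
import numpy as np, cv2
def W(p,cam):
    T=np.array(cams.camera_params(cam)["world_from_camera"]); return (T@np.r_[p,1])[:3]
def save(cam,n,box=None,s=1):
    im=cams.grab_frame(cam)[:,:,::-1]
    if box: im=im[box[1]:box[3],box[0]:box[2]]
    cv2.imwrite(f"pics/{n}.png",cv2.resize(im,None,fx=s,fy=s,interpolation=cv2.INTER_CUBIC))
def px(P,cam):
    c=cams.camera_params(cam);T=np.linalg.inv(np.array(c["world_from_camera"]))
    q=(T@np.r_[P,1])[:3];a=np.array([q[0],-q[1]])/-q[2];a=a*(1+c["k1"]*(a@a))
    return (np.array(c["camera_matrix"])@np.r_[a,1])[:2]
E
python3 - <<'E'
from h import *
np.set_printoptions(precision=4,suppress=True)
for c in("scene","top"):
    save(c,"a_"+c)
    print(c,np.array(cams.camera_params(c)["world_from_camera"])[:3,3])
    for n in("cup","cup_mid","cup_floor","cradle","bin","cover_tab","post","post_tip","post_taken","cup_drying","casting","spatula"):
        for d in cams.mark_of(n,c)[:4]:
            w=W(d["at"],c);print(n,round(d["score"],2),w,px(w,c).astype(int))
print(manip.current_t(),manip.current_tcp_rot())
E
```

```text
scene [1.0713 0.5808 0.6366]
cup 0.86 [ 0.4535 -0.1506  0.0242] [306 174]
cup 0.63 [ 0.4867 -0.2576  0.0443] [276 158]
cup_mid 0.88 [ 0.4059 -0.15    0.0317] [318 167]
cup_mid 0.57 [ 0.4743 -0.3039  0.046 ] [270 151]
cup_floor 0.89 [ 0.4841 -0.2634  0.0446] [275 157]
cup_floor 0.6 [ 0.4497 -0.1467  0.0281] [308 173]
cradle 0.68 [ 0.4719 -0.3045  0.0007] [272 163]
cradle 0.38 [ 0.6126 -0.0422 -0.0015] [287 219]
bin 0.6 [ 0.6122 -0.0429 -0.001 ] [287 219]
cover_tab 0.77 [ 0.5454 -0.0424  0.1217] [306 172]
post 0.74 [ 0.6402  0.232  -0.0019] [353 285]
post_tip 0.82 [0.6385 0.2307 0.1117] [357 247]
post_tip 0.17 [ 0.4744 -0.2987  0.0023] [272 163]
post_taken 0.82 [0.4609 0.3151 0.0013] [432 266]
cup_drying 0.57 [0.4543 0.3154 0.1151] [445 228]
cup_drying 0.51 [ 0.6873 -0.242  -0.0039] [224 197]
casting 0.69 [ 0.6873 -0.2416 -0.0012] [224 197]
spatula 0.89 [ 0.613   0.3849 -0.003 ] [418 324]
top [0.3644 0.0288 1.0571]
cup 0.84 [ 0.4549 -0.15    0.0268] [388 253]
cup 0.66 [ 0.4859 -0.2548  0.0414] [431 242]
cup_mid 0.84 [ 0.4054 -0.1503  0.0252] [388 273]
cup_mid 0.77 [ 0.4743 -0.303   0.0431] [451 247]
cup_floor 0.64 [ 0.4453 -0.1534  0.0334] [390 257]
cup_floor 0.63 [ 0.4835 -0.2557  0.0432] [432 243]
cradle 0.7 [ 0.4694 -0.3081  0.0001] [447 251]
bin 0.61 [ 0.609  -0.0449  0.0024] [348 194]
cover_tab 0.56 [ 0.5485 -0.0398  0.118 ] [348 208]
post 0.62 [0.64   0.2317 0.0008] [245 179]
post_tip 0.96 [0.6386 0.225  0.1085] [240 168]
post_tip 0.36 [ 0.4717 -0.3061  0.0049] [447 250]
post_taken 0.83 [0.4562 0.3159 0.0015] [207 246]
cup_drying 0.65 [0.4557 0.3138 0.1151] [195 242]
casting 0.89 [ 0.6901 -0.2421  0.0044] [421 168]
spatula 0.83 [ 0.6078  0.3865 -0.0015] [187 189]
1.3 [-3.1416 -0.0001  2.7268]
```

View pics/a_scene.png

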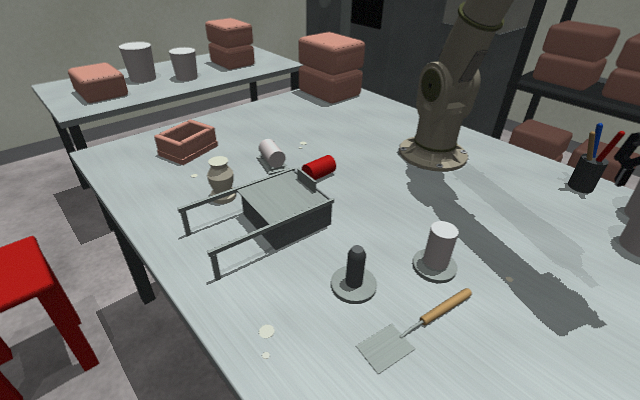

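View pics/a_top.png

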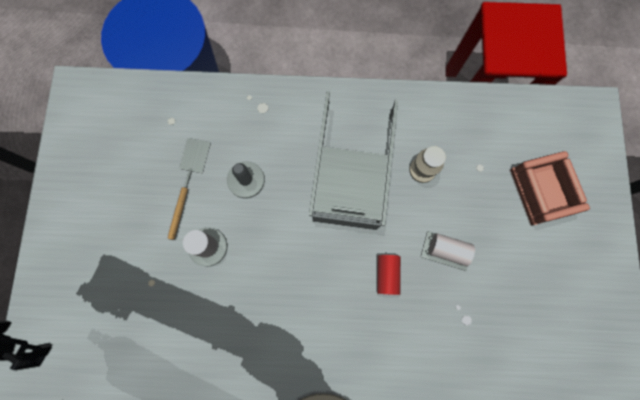

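The red cylinder (top px 388,273) is the decoy. The white cup in the cradle (top px 451,247) fits the description. I'll confirm that in a crop and read off the bin's yaw.

Run:
```python
from h import *
from scipy.optimize import least_squares
save("top","b_top",(300,85,500,310),2.6)
save("scene","b_scene",(240,125,350,205),6)
cams.grab_frame("top")
r=cams.regions_of("cover","top")
for d in r[:2]:
    m=d["region"].astype(np.uint8);q=cv2.boxPoints(cv2.minAreaRect(cv2.findNonZero(m)))
    z=.085
    P=[least_squares(lambda p:px([p[0],p[1],z],"top")-c,[.6,0]).x for c in q]
    print(d["score"],q.round(0).tolist(),np.round(P,4).tolist())
```

```text
0.36 [[307.0, 220.0], [324.0, 90.0], [401.0, 101.0], [384.0, 231.0]] [[0.5223, 0.0587], [0.8659, 0.0296], [0.8457, -0.1693], [0.505, -0.1272]]
```

View pics/b_top.png

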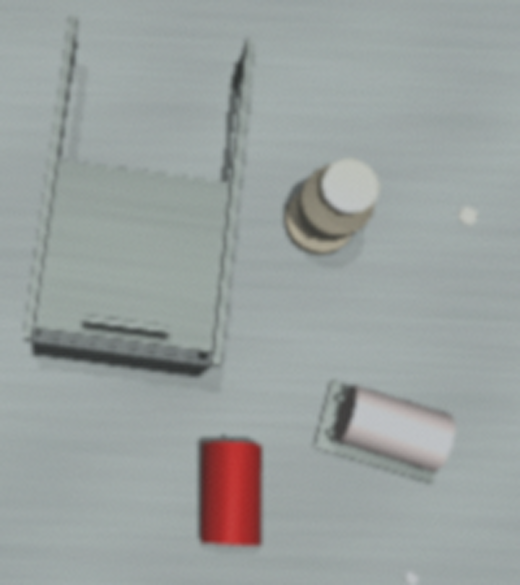

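View pics/b_scene.png

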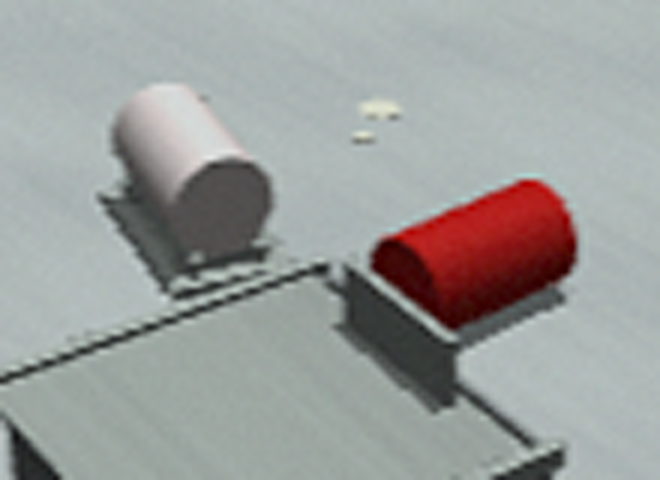

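```bash
cat >> h.py <<'E'
from scipy.optimize import least_squares
from scipy.spatial.transform import Rotation as Rot
def back(c,z,cam="top"):
    return least_squares(lambda p:px([p[0],p[1],z],cam)-c,[.6,0]).x
def axes(a,t):
    "a: heading of the tool when horizontal, t: cup mouth's tilt below level"
    d=np.array([np.cos(a),np.sin(a),0]);k=np.array([0,0,1.])
    return np.sin(t)*d-np.cos(t)*k, -np.cos(t)*d-np.sin(t)*k   # tool z, cup axis
def rpy(a,t,s):
    z,u=axes(a,t);x=s*u
    return Rot.from_matrix(np.c_[x,np.cross(z,x),z]).as_euler("xyz")
def tcp_for(p,a,t,off=0.0):
    "TCP when the cup's axis point at the grip is at p + off along the axis"
    z,u=axes(a,t);return np.asarray(p)+off*u+.019*z
E
python3 - <<'E'
from h import *
np.set_printoptions(precision=3,suppress=True)
f=lambda x,y:back([300+x/2.6,85+y/2.6],.088)
A,B,C,D=f(71,20),f(30,335),f(248,42),f(217,358)
print(A,B,C,D,np.arctan2(*(A-B)[::-1]),np.arctan2(*(C-D)[::-1]),np.arctan2(*(A-C)[::-1])-np.pi/2)
for s in(1,-1):
    print("s",s,"cradle",kin.solve_ik(tcp_for([.479,-.284,.042],1.307,0),rpy(1.307,0,s)))
    for a in np.radians([-10,10,20,30,45,60]):
        for t in np.radians([0,-15,90]):
            print(np.degrees(a).round(),np.degrees(t).round(),"bin",kin.solve_ik(tcp_for([.595,-.04,.18],a,t),rpy(a,t,s)),
          "post",kin.solve_ik(tcp_for([.639,.229,.085],a,t),rpy(a,t,s)) if t>1 else "")
E
```

```text
[0.858 0.021] [0.538 0.048] [ 0.842 -0.155] [ 0.524 -0.126] -0.08426389996437635 -0.08903926353533692 -0.09246326554715822
s 1 cradle [-0.423  0.94   1.352  1.834 -0.984  1.242 -2.167]
-10.0 0.0 bin [-0.452  0.409  0.616  1.578 -0.246  1.233  1.603] post 
-10.0 -15.0 bin [-0.322  0.606  0.562  1.321 -0.303  1.565  1.637] post 
-10.0 90.0 bin None post [-0.738  0.884 -0.102  2.113  2.169  1.553 -1.405]
10.0 0.0 bin [-0.43   0.403  0.586  1.577 -0.232  1.232  1.942] post 
10.0 -15.0 bin [-0.321  0.588  0.484  1.324 -0.185  1.542  1.899] post 
10.0 90.0 bin None post [ 0.17   1.104 -0.755  2.248  3.097  1.677 -0.916]
20.0 0.0 bin [-0.414  0.399  0.563  1.576 -0.222  1.23   2.108] post 
20.0 -15.0 bin [-0.323  0.572  0.447  1.337 -0.126  1.52   2.03 ] post 
20.0 90.0 bin None post [ 0.434  1.179 -0.838  2.266  3.418  1.448 -0.811]
30.0 0.0 bin [-0.397  0.396  0.54   1.576 -0.212  1.229  2.275] post 
30.0 -15.0 bin [-0.326  0.552  0.412  1.358 -0.07   1.492  2.161] post 
30.0 90.0 bin [ 0.102  0.663  0.457  2.322  4.09   1.682 -1.896] post [ 0.568  1.151 -0.812  2.243  3.67   1.221 -0.916
[... 1456 characters left out ...]
1  1.74   1.097  2.307  2.68   1.534  0.223]
45.0 0.0 bin [-0.526  0.431  0.723  1.581 -0.297  1.242 -0.538] post 
45.0 -15.0 bin [-0.555  0.584  0.717  1.412 -0.169  1.442 -0.644] post 
45.0 90.0 bin [ 1.337  0.907 -0.857  2.068 -1.378  0.956  1.154] post [-1.084  1.627  1.103  2.198  2.946  1.946  0.364]
60.0 0.0 bin [-0.517  0.428  0.71   1.581 -0.29   1.241 -0.281] post 
60.0 -15.0 bin [-0.571  0.532  0.673  1.465 -0.091  1.369 -0.449] post 
60.0 90.0 bin [ 0.775  0.771 -0.203  1.861 -1.41   1.501  1.038] post [ 0.981  1.411 -1.077  1.949 -1.319  0.527  1.377]<sys>:0: UserWarning: Gimbal lock detected. Setting third angle to zero since it is not possible to uniquely determine all angles.
```

```bash
cat >> h.py <<'E'
import os
LO=np.array([-2.95,-.25,-1.52,.18,-1.44,.02,-3.01]);HI=np.array([2.95,2.06,1.56,2.33,4.58,2.06,3.01])
def fk(q,p):
    "p: 7 axis directions, 7 points, home position, home rotvec"
    w=p[:21].reshape(7,3);c=p[21:42].reshape(7,3);x=p[42:45].copy();R=Rot.from_rotvec(p[45:48])
    for i in range(6,-1,-1):
        r=Rot.from_rotvec(w[i]/np.linalg.norm(w[i])*q[i]);x=r.apply(x-c[i])+c[i];R=r*R
    return x,R
P=np.load("fk.npy") if os.path.exists("fk.npy") else None
def ik(pos,o,seed,mid=.02):
    Rt=Rot.from_euler("xyz",o)
    def f(q):
        x,R=fk(q,P);return np.r_[(x-pos)*10,(R*Rt.inv()).as_rotvec()*3,mid*.1*(q-seed)]
    r=least_squares(f,np.clip(seed,LO+.06,HI-.06),bounds=(LO+.04,HI-.04),max_nfev=150)
    x,R=fk(r.x,P);return r.x,np.linalg.norm(x-pos)*1000,np.degrees((R*Rt.inv()).magnitude())
E
cat > fit.py <<'E'
from h import *
rng=np.random.default_rng(0);S=[]
for _ in range(400):
    az=rng.uniform(-1,1.2);r=rng.uniform(.4,.75);z=rng.uniform(.05,.45)
    o=Rot.from_euler("xyz",[np.pi+rng.normal(0,.6),rng.normal(0,.6),rng.uniform(-3,3)]).as_euler("xyz")
    p=[r*np.cos(az),r*np.sin(az),z]
    q=kin.solve_ik(p,o)
    if q is not None:S.append((np.array(q),np.array(p),Rot.from_euler("xyz",o)))
print(len(S))
best=None
y=[0,1,0];k=[0,0,1]
for s1 in(-1,1):
  for s3 in(-1,1):
    for s5 in(-1,1):
      w=np.array([[0,0,-1],y,[0,0,s3],y,[0,0,s5],y,[0,0,s1]],float)
      c=np.array([[0,0,0],[0,0,.35],[0,0,.35],[0,0,.77],[0,0,.77],[0,0,1.17],[0,0,1.17]])
      for yaw in(0,np.pi/2,np.pi,-np.pi/2):
        p0=np.r_[w.ravel(),c.ravel(),0,0,1.45,0,0,yaw]
        def f(p,S=S[:60]):
            o=[]
            for q,x,R in S:
                a,b=fk(q,p);o+=[*(a-x),*((b*R.inv()).as_rotvec()*.3)]
            return np.array(o)
        e=np.linalg.norm(f(p0,S[:20]))
        if best is None or e<best[0]: best=(e,p0,(s1,s3,s5,yaw))
print(best[0],best[2])
r=least_squares(f,best[1],max_nfev=60,x_scale=.1)
e=f(r.x,S[60:]).reshape(-1,6);print("val mm",np.abs(e[:,:3]).max()*1e3,"rad",np.abs(e[:,3:]).max()/.3)
np.save("fk.npy",r.x);np.set_printoptions(precision=4,suppress=True)
print(r.x[:21].reshape(7,3));print(r.x[21:42].reshape(7,3));print(r.x[42:])
E
time python3 fit.py
```

```text
288
0.756976115284145 (-1, -1, -1, 1.5707963267948966)
val mm 6.621148074259509e-08 rad 9.353393407018906e-11
[[ 0.      0.     -0.8871]
 [-0.      0.9932  0.    ]
 [ 0.      0.     -1.3021]
 [-0.      1.0342 -0.    ]
 [ 0.     -0.     -0.8323]
 [-0.      1.1993 -0.    ]
 [ 0.     -0.     -0.5724]]
[[ 0.     -0.     -0.2447]
 [ 0.     -0.2084  0.2518]
 [ 0.     -0.018   0.1597]
 [-0.      0.5292  0.7075]
 [ 0.     -0.0315  1.0898]
 [ 0.     -0.2451  1.1687]
 [ 0.     -0.0319  1.3172]]
[ 0.     -0.0319  1.5281 -0.      0.      1.5708]
real	0m15.433s
user	0m5.684s
sys	0m0.139s
```

```bash
cat >> h.py <<'E'
BIN=np.array([.608,-.045]);BY=-.088
def bp(x,y,z): c,s=np.cos(BY),np.sin(BY);return np.array([BIN[0]+c*x-s*y,BIN[1]+s*x+c*y,z])
MOUTH=bp(-.015,0,.13);TIP=np.array([.639,.2295,.11]);G=.020
def pour_pose(a,t,s):
    z,u=axes(a,t);return MOUTH-(.095-G)*u+.019*z,rpy(a,t,s)
def post_pose(a,s,dz=0):
    z,u=axes(a,np.pi/2);return TIP+[0,0,.005-G+dz]+.019*z,rpy(a,np.pi/2,s)
def cradle_pose(s,dz=0,a=1.309,closed=(.486,-.2555)):
    z,u=axes(a,0);return np.r_[closed,.042+dz]+G*u+.019*z,rpy(a,0,s)
E
cat > plan.py <<'E'
from h import *
import warnings;warnings.filterwarnings("ignore")
np.set_printoptions(precision=2,suppress=True)
rng=np.random.default_rng(1)
def sols(pos,o,n=14):
    out=[]
    for _ in range(n):
        az=np.arctan2(pos[1],pos[0])
        sd=np.array([-az+rng.normal(0,.5),rng.uniform(.2,1.3),rng.normal(0,.4),rng.uniform(1,2.2),rng.uniform(-1.4,4.5),rng.uniform(.1,2),rng.uniform(-2.8,2.8)])
        q,e,r=ik(pos,o,sd,.005)
        if e<1 and r<.5 and not any(np.linalg.norm(q-b)<.6 for b in out): out.append(q)
    return out
def wr(q): # elbow & wrist height
    p=P;c=p[21:42].reshape(7,3)
    return fk(q,np.r_[p[:42],0,-.0319,1.1687,p[45:]])[0]
s=1
for a in np.radians([-150,-120,-90,-60,-30,0,30,60]):
    for q in sols(*pour_pose(a,np.pi/2,s)):
        # walk t back to 0
        k=q;ok=True;jump=0
        for t in np.radians(np.arange(80,-11,-10)):
            n,e,r=ik(*pour_pose(a,t,s),k,.02); jump=max(jump,abs(n-k).max());k=n
            if e>1 or r>.6: ok=False;break
        if ok: print("pour",np.degrees(a).round(),q,"t-10:",k,"step",round(jump,2))
for a in np.radians([-90,-60,-30,0,20,40]):
    for q in sols(*post_pose(a,s)): print("post",np.degrees(a).round(),q,"wrist",wr(q))
for q in sols(*cradle_pose(s)): print("cradle",q)
E
time python3 plan.py
```

```text
pour -120.0 [-0.71  1.27  0.79  1.03  0.5   2.02 -0.48] t-10: [-0.24  0.37  0.59  1.78 -0.44  1.05  0.01] step 0.18
pour -90.0 [-0.59  0.88  0.11  1.53  1.12  1.85 -0.87] t-10: [ 0.38  0.48 -0.19  1.56 -0.09  1.15  0.25] step 0.17
pour -90.0 [-0.92  0.98  0.61  1.54  0.85  1.6  -0.73] t-10: [ 0.02  0.48  0.3   1.58 -0.33  1.17  0.43] step 0.18
pour -90.0 [-1.14  1.19  1.01  1.56  0.54  1.41 -0.52] t-10: [-0.21  0.53  0.61  1.59 -0.49  1.22  0.55] step 0.17
pour -60.0 [-0.39  0.67 -0.24  2.    1.59  1.73 -1.08] t-10: [ 0.54  0.65 -0.55  1.36  0.18  1.31  0.54] step 0.22
pour -60.0 [-1.13  0.78  0.64  2.03  1.26  1.24 -1.05] t-10: [ 0.03  0.6   0.25  1.39 -0.27  1.3   0.85] step 0.26
pour -60.0 [ 0.01  0.81 -0.73  1.98  1.81  2.02 -1.02] t-10: [ 0.89  0.99 -1.31  1.34  0.77  1.52  0.19] step 0.16
post -90.0 [-1.05  1.59  1.02  0.68  0.27  1.99 -0.39] wrist [0.64 0.57 0.1 ]
post -60.0 [-0.89  1.12  0.01  1.34  1.28  1.79 -0.91] wrist [0.47 0.52 0.1 ]
post -60.0 [-1.15  1.17  0.42  1.35  0.99  1.57 -0.83] wrist [0.47 0.52 0.1 ]
post -60.0 [-0.64  1.16 -0.39  1.32  1.57  2.02 -0.93] wrist
[... 743 characters left out ...]
  3.35  1.48 -0.94] wrist [0.32 0.11 0.1 ]
post 40.0 [-0.11  0.84 -0.    2.22  3.73  1.5  -1.62] wrist [0.38 0.01 0.1 ]
post 40.0 [ 0.31  0.9  -0.43  2.2   3.86  1.29 -1.38] wrist [0.38 0.01 0.1 ]
post 40.0 [-0.79  1.08  0.7   2.24  3.38  1.79 -2.14] wrist [0.38 0.01 0.1 ]
post 40.0 [ 0.64  1.08 -0.78  2.19  3.94  1.05 -1.14] wrist [0.38 0.01 0.1 ]
post 40.0 [ 1.17  2.02 -1.39  2.18  3.28  0.34  0.35] wrist [0.38 0.01 0.1 ]
post 40.0 [ 1.12  1.84 -1.31  2.18  3.62  0.41 -0.12] wrist [0.38 0.01 0.1 ]
cradle [ 0.37  0.43  0.11  1.81 -0.06  0.91 -2.89]
cradle [ 1.14  0.6  -0.89  1.77  0.54  1.03  2.93]
cradle [-0.16  0.55  0.8   1.83 -0.47  0.96 -2.56]
real	1m20.147s
user	1m17.893s
sys	0m0.166s
```

Run:
```python
from h import *
np.set_printoptions(precision=3,suppress=True)
o=[np.pi,0,BY]
R=Rot.from_euler("xyz",o).as_matrix()
s=bp(-.118,0,.2)
seed=np.array([.08,.3,0,1.9,0,.9,0])
cand=[ik(s,[np.pi,0,BY+k],seed,.02) for k in(0,np.pi)]
print(cand)
q=min(cand,key=lambda c:abs(c[0][6])+100*(c[1]>1))[0]
claw.gripper_to(0,40)
manip.goto_joints(q)
print(manip.current_tool_pos(),manip.current_joint_pos())
manip.move_l(bp(-.118,0,.097))
manip.move_l(bp(.054,0,.097),rate=.08)
print(manip.current_force(),manip.current_t())
save("top","c_top",(280,85,480,310),2.6);
for d in cams.mark_of("cover_tab","top")[:1]:
    w=W(d["at"],"top");print(w,"bin x",(w[:2]-BIN)@[np.cos(BY),np.sin(BY)])
manip.move_l(bp(.04,0,.097));manip.move_l(bp(.04,0,.24),rate=.25)
print(manip.current_t(),manip.current_joint_pos())
```

```text
[(array([-0.051,  0.114,  0.062,  1.777, -0.007,  1.251, -1.646]), np.float64(0.00015294996711701325), np.float64(6.331075729789178e-05)), (array([ 0.123,  0.121, -0.128,  1.769,  0.016,  1.252,  1.474]), np.float64(0.00013293463968335568), np.float64(5.51570681336092e-05))]
[ 0.491 -0.034  0.2  ] [ 0.122  0.121 -0.129  1.769  0.016  1.252  1.474]
[-0.923 -0.414 -0.385] 7.725
[0.639 0.23  0.001] bin x 0.006817430198607385
8.8 [ 0.095  0.439 -0.102  1.274  0.044  1.43   1.479]
```

View pics/c_top.png

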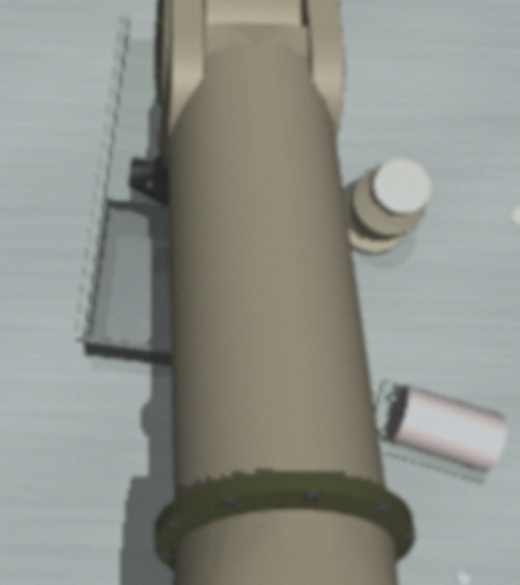

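Cover is open. The near bin interior shows at crop (140,280), and the cup is undisturbed. Next I'll plan the level carry.

```bash
cat > carry.py <<'E'
from h import *
import warnings;warnings.filterwarnings("ignore")
np.set_printoptions(precision=2,suppress=True)
s=1
for ap in (-60,-75):
  q0=ik(*pour_pose(np.radians(ap),np.pi/2,s),np.array([-.39,.67,-.24,2,1.59,1.73,-1.08]),.01)[0]
  T=[(np.pi/2,q0)];k=q0
  for t in np.radians(np.arange(75,-11,-15)):
    k,e,r=ik(*pour_pose(np.radians(ap),t,s),k,.02);T.append((t,k))
    if e>1 or r>.5: print("bad t",t,e,r)
  print(ap,"pour",q0,"t-15",k)
  t=T[-1][0];pa=pour_pose(np.radians(ap),t,s)[0]
  for a1 in(75,-285):
    kk=k;path=[];bad=0
    pc=cradle_pose(s)[0]+[0,0,.14]
    for f in np.linspace(0,1,13)[1:]:
        a=np.radians(ap+f*(a1-ap));tt=t*(1-f) if f>.9 else t
        pos=pa+(pc-pa)*min(1,f);pos[2]=pa[2]+(pc[2]-pa[2])*f+.05*np.sin(np.pi*f)
        kk,e,r=ik(pos,rpy(a,tt,s),kk,.02);bad+=(e>1 or r>.5);path.append(kk)
    print("to",a1,"bad",bad,"max step",np.abs(np.diff(path,axis=0)).max(),"end",path[-1])
    if not bad and ap==-60:
        kk,e,r=ik(*cradle_pose(s),kk,.02);print("at cradle",kk,e,r)
        np.savez("traj.npz",up=np.array(path[::-1]),pour=np.array([x[1] for x in T[::-1]]))
E
python3 carry.py
```

```text
-60 pour [-0.39  0.67 -0.24  2.    1.59  1.73 -1.08] t-15 [ 0.49  0.55 -0.53  1.47  0.29  1.2   0.44]
to 75 bad 0 max step 0.2191648026115547 end [ 1.31  0.52 -1.14  1.63  0.48  1.31  2.97]
at cradle [ 1.22  0.67 -1.02  1.77  0.64  1.07  2.86] 4.898972777950263e-05 1.0855595875300862e-05
to -285 bad 0 max step 0.2839437458444749 end [ 0.36  0.27  0.12  1.67 -0.04  1.2  -2.91]
at cradle [ 0.37  0.43  0.11  1.81 -0.06  0.91 -2.9 ] 3.870993423531174e-05 1.0665668417820576e-05
-75 pour [-0.39  0.77 -0.23  1.76  1.42  1.87 -1.  ] t-15 [ 0.54  0.52 -0.56  1.51  0.29  1.19  0.19]
to 75 bad 0 max step 0.23848636670967627 end [ 1.31  0.52 -1.14  1.63  0.49  1.31  2.97]
to -285 bad 0 max step 0.2647861722997975 end [ 0.42  0.27  0.05  1.67 -0.02  1.2  -2.93]
```

```bash
sed -i 's/TIP+\[0,0,.005-G+dz\]+.019\*z/TIP+[0,0,.005-G+dz]+.015*z/' h.py
python3 - <<'E'
from h import *
np.set_printoptions(precision=3,suppress=True)
T=np.load("traj.npz")
claw.gripper_to(.085,30)
manip.goto_joints(T["up"][0])
save("top","d_cover",(280,85,480,310),2.6)
save("scene","d_scene",(200,100,360,230),4.5)
p,o=cradle_pose(1)
p=p-[0,0,.004]
print(manip.current_tool_pos(),p,manip.current_t())
manip.move_l(p+[0,0,.03],o,rate=.2);manip.move_l(p,o,rate=.06)
print(manip.current_force())
claw.gripper_to(.04,30)
print("open",manip.current_opening(),manip.current_force(),manip.current_t())
save("scene","d_grip",(200,100,360,230),4.5)
E
```

```text
[ 0.481 -0.275  0.163] [ 0.481 -0.275  0.019] 13.325
[ 0.619 -0.447 -0.124]
open 0.058080660339624536 [-6.535  2.484  9.697] 15.0667
```

View pics/d_scene.png

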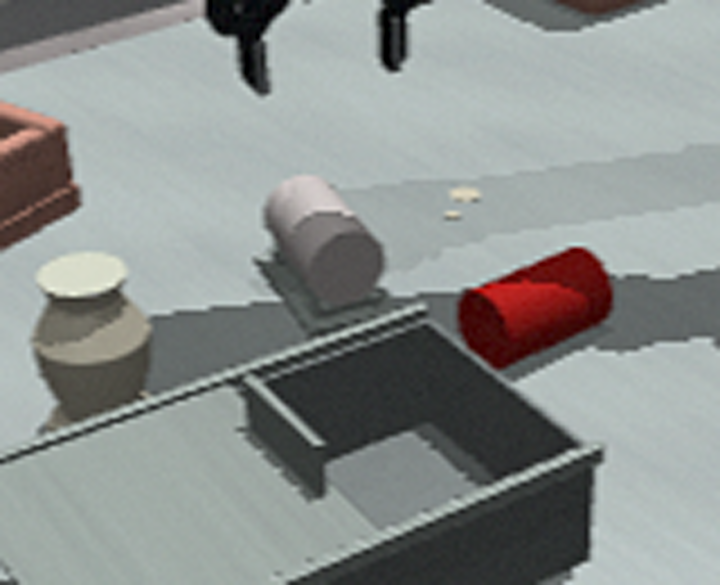

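View pics/d_grip.png

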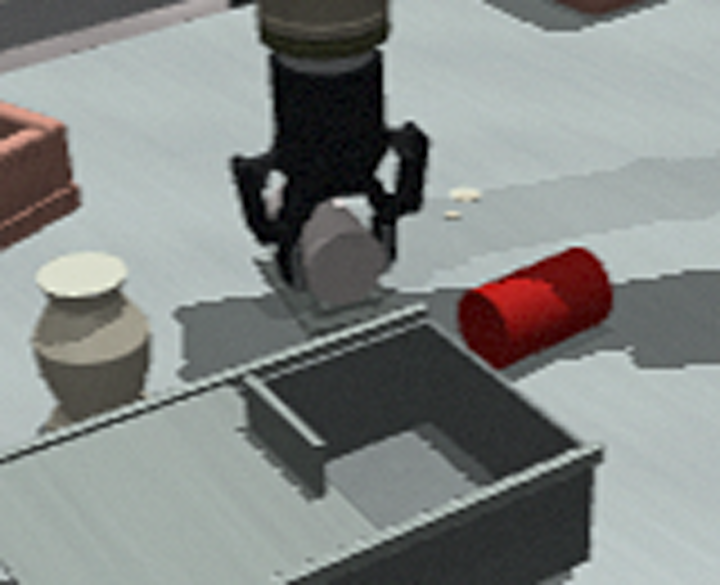

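The cup is gripped (opening 58 mm, as expected) and the cover is fully open. Now lift, carry and pour.

Run:
```python
from h import *
np.set_printoptions(precision=3,suppress=True)
T=np.load("traj.npz")
p=manip.current_tool_pos()
manip.move_l([p[0],p[1],.163],rate=.12)
print(manip.current_opening(),manip.current_force())
for q in T["up"][1:]: manip.goto_joints(q)
manip.goto_joints(T["pour"][0])
print("over bin",manip.current_tool_pos(),manip.current_t())
save("scene","e_pre",(200,80,360,230),4)
for q in T["pour"][1:]: manip.goto_joints(q)
manip.pause(.5)
print(manip.current_opening(),manip.current_tool_pos(),manip.current_t(),manip.current_joint_pos())
save("scene","e_post",(200,80,360,230),4)
save("top","e_top",(280,85,480,310),2.6)
```

```text
0.057911212091495134 [-0.136 -0.528 -1.615]
over bin [ 0.63  -0.11   0.112] 20.9333
0.05787441811540943 [ 0.603 -0.06   0.206] 23.65 [-0.392  0.667 -0.243  1.997  1.587  1.732 -1.084]
```

View pics/e_post.png

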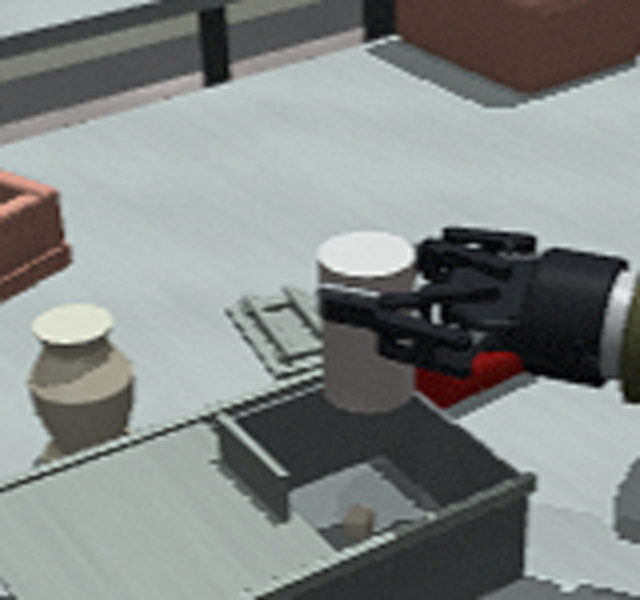

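View pics/e_top.png

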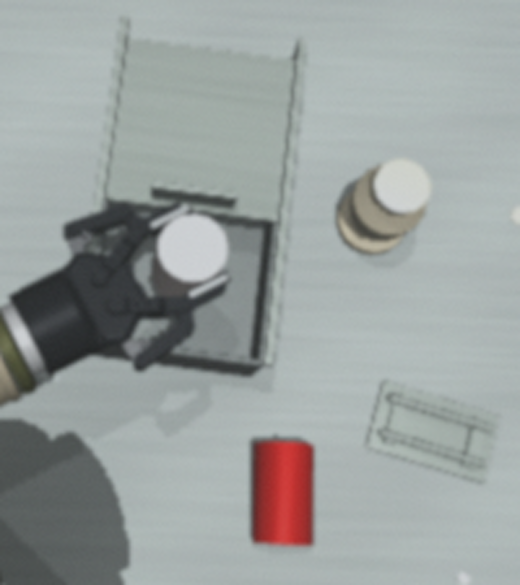

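One lump shows in the bin (scene crop 358,520). I'll raise the cup above the bin and look for the other two.

Run:
```python
from h import *
np.set_printoptions(precision=3,suppress=True)
q=manip.current_joint_pos()
for k in(.15,-.15,0):
    r=np.array(q);r[5]-=.15-abs(k) if 0 else 0;r[6]+=k;manip.goto_joints(r)
p=manip.current_tool_pos();manip.move_l([p[0],p[1],p[2]+.13],rate=.2)
print(manip.current_force(),manip.current_t())
for c in("scene","top"):
    save(c,"f_"+c,(200,80,360,230) if c=="scene" else (280,85,480,310),4 if c=="scene" else 2.6)
    for n in("lump0",):
        for d in cams.mark_of(n,c):
            w=W(d["at"],c);print(c,n,round(d["score"],2),w,px(w,c).astype(int))
print(manip.current_t())
```

```text
[ 0.07  -1.078 -1.168] 25.475
scene lump0 0.54 [ 0.591 -0.056  0.011] [290 210]
top lump0 0.53 [ 0.584 -0.022  0.014] [339 202]
top lump0 0.35 [0.55  0.01  0.017] [326 215]
25.675
```

View pics/f_scene.png

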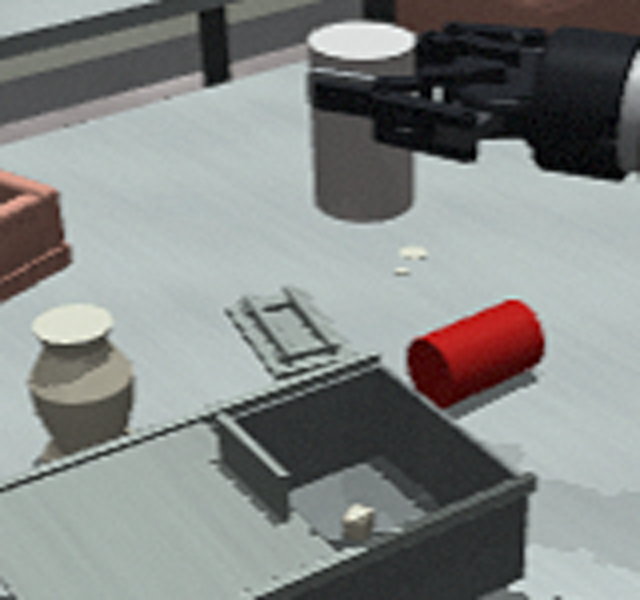

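View pics/f_top.png

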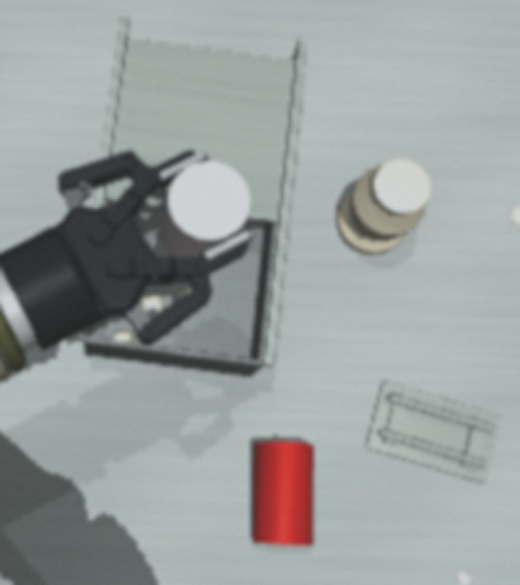

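Run:
```python
from h import *
np.set_printoptions(precision=3,suppress=True)
p=manip.current_tool_pos();manip.move_l([p[0]+.07,p[1]-.03,p[2]],rate=.2)
save("top","g_top",(280,85,480,310),2.6)
for d in cams.mark_of("lump0","top"):
    w=W(d["at"],"top");print(round(d["score"],2),w,px(w,"top").astype(int))
print(manip.current_t(),manip.current_joint_pos())
```

```text
0.41 [0.547 0.01  0.016] [326 216]
0.38 [ 0.583 -0.019  0.014] [338 203]
0.37 [ 0.594 -0.054  0.017] [351 199]
26.3083 [-0.313  0.489 -0.206  1.861  1.66   1.616 -0.766]
```

View pics/g_top.png

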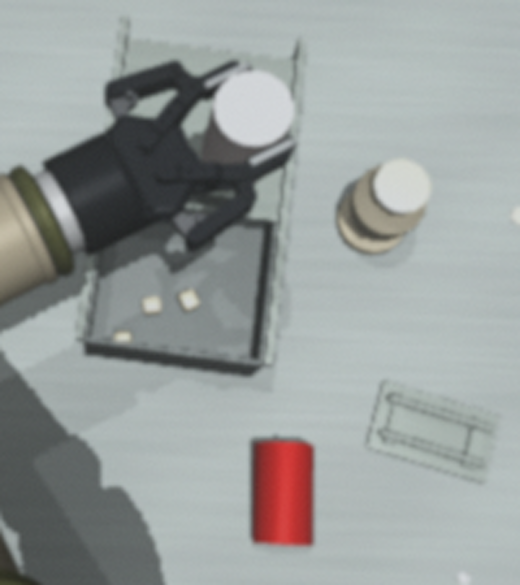

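All three lumps lie in the bin (crop 122,337; 152,303; 190,298). Next, hover over the post.

Run:
```python
from h import *
import warnings;warnings.filterwarnings("ignore")
np.set_printoptions(precision=3,suppress=True)
for deg in(10,):
  a=np.radians(deg);k=np.array([-.5,.85,-.1,2.23,2.7,1.5,-1.4]);L=[]
  for dz in np.linspace(0,.2,11):
    k,e,r=ik(*post_pose(a,1,dz),k,.01);L.append(k)
    if e>1 or r>.5: print("bad",deg,dz,e,r)
  print(deg,L[0],L[6],L[-1])
q0=np.array(manip.current_joint_pos());q1=L[-1]
for f in np.linspace(0,1,6):
  q=q0+f*(q1-q0);x,R=fk(q,P);w=fk(q,np.r_[P[:42],0,-.0319,1.1687,P[45:]])[0];print(x,w,"cup axis",R.as_matrix()[:,0])
np.save("post.npy",np.array(L))
```

```text
bad 10 0.06 3.7466303390200606 0.37104107938871284
bad 10 0.08 7.774946257602494 0.7400240624395581
bad 10 0.1 11.048832655013737 1.011692456656558
bad 10 0.12 13.456749898060034 1.1918180841603012
bad 10 0.14 14.894771169769363 1.2898304247373351
bad 10 0.16 15.28905160289758 1.3146012109431429
bad 10 0.18 14.616470809540544 1.269298675595727
bad 10 0.2 12.912039033409204 1.1493032118577438
10 [-0.489  0.841 -0.115  2.289  2.751  1.59  -1.486] [ 0.599  1.545 -1.48   2.29   3.191  1.538 -0.086] [ 0.604  0.981 -1.48   2.29   2.786  1.421 -0.441]
[ 0.672 -0.09   0.333] [0.492 0.222 0.333] cup axis [-0.001  0.    -1.   ]
[ 0.707 -0.037  0.257] [0.459 0.222 0.274] cup axis [-0.158 -0.088 -0.984]
[0.721 0.032 0.194] [0.419 0.221 0.243] cup axis [-0.243 -0.142 -0.96 ]
[0.716 0.113 0.169] [0.379 0.216 0.24 ] cup axis [-0.248 -0.152 -0.957]
[0.697 0.189 0.202] [0.343 0.205 0.261] cup axis [-0.169 -0.105 -0.98 ]
[0.665 0.239 0.297] [0.31  0.183 0.299] cup axis [-0.007 -0.001 -1.   ]
```

a=10° runs into the elbow limit. a=-60° is the pour orientation, so reaching the post is a pure translation with plenty of reach. I'll use that.

Run:
```python
from h import *
np.set_printoptions(precision=3,suppress=True)
a=np.radians(-60)
p,o=post_pose(a,1,.13)
manip.move_l(p+[0,0,.07],o,rate=.25)
manip.move_l(p,o,rate=.15)
print(p,manip.current_tool_pos(),manip.current_joint_pos(),manip.current_t(),manip.current_opening())
exp=TIP+[0,0,.135]
for c in("scene","top"):
    save(c,"h_"+c,(280,130,480,330) if c=="scene" else (150,100,330,300),3)
    for n in("cup","cup_floor","post_tip"):
        for d in cams.mark_of(n,c)[:3]:
            w=W(d["at"],c);print(c,n,round(d["score"],2),w)
    print("expected cup origin",exp,px(exp,c),"tip",px(TIP,c))
```

```text
[0.646 0.217 0.225] [0.647 0.216 0.226] [-0.712  0.93  -0.28   1.379  1.489  1.984 -0.777] 28.3167 0.05831997825279739
scene cup 0.95 [0.64  0.234 0.247]
scene cup 0.87 [ 0.45  -0.15   0.025]
scene cup 0.7 [ 0.688 -0.244 -0.002]
scene cup_floor 0.9 [0.637 0.233 0.24 ]
scene cup_floor 0.71 [ 0.45  -0.149  0.028]
scene post_tip 0.93 [0.64  0.231 0.111]
expected cup origin [0.639 0.23  0.245] [363.235 193.983] tip [357.292 247.996]
top cup 0.72 [0.636 0.241 0.242]
top cup 0.63 [ 0.453 -0.15   0.03 ]
top cup 0.4 [ 0.47  -0.305  0.003]
top cup_floor 0.95 [ 0.443 -0.152  0.034]
top cup_floor 0.88 [0.64  0.239 0.24 ]
top post_tip 0.92 [0.638 0.228 0.111]
expected cup origin [0.639 0.23  0.245] [226.529 150.048] tip [238.658 168.502]<stdin>:4: UserWarning: Gimbal lock detected. Setting third angle to zero since it is not possible to uniquely determine all angles.
```

View pics/h_scene.png

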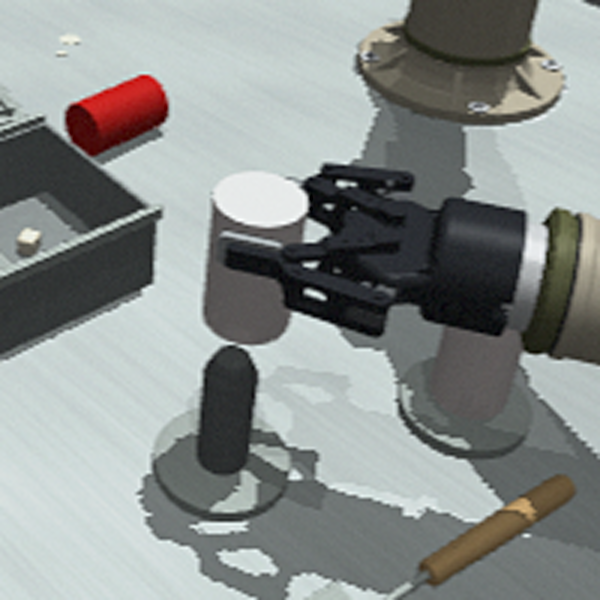

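View pics/h_top.png

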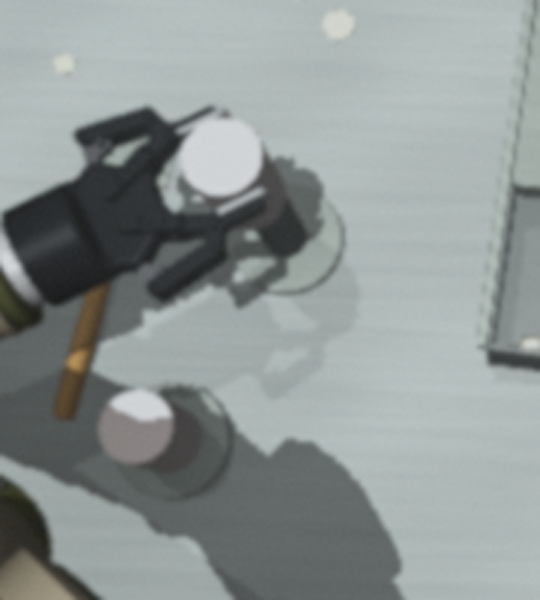

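The cup sits about 7 mm too far back toward the palm. That is my depth sign error: the depth should be 23 mm, not 15 mm, and the picture and the networks agree with that. I'll correct it and lower part way.

```bash
sed -i 's/+dz\]+.015\*z/+dz]+.023*z/' h.py; python3 -W ignore - <<'E'
from h import *
np.set_printoptions(precision=3,suppress=True)
a=np.radians(-60)
p,o=post_pose(a,1,.13);manip.move_l(p,o,rate=.1)
for c in("scene","top"):
    cams.grab_frame(c)
    for n in("cup","post_tip"):
        d=cams.mark_of(n,c)
        for d in d[:3]:
            w=W(d["at"],c)
            if w[2]>.1: print(c,n,round(d["score"],2),w)
f0=np.array(manip.current_force())
for dz in(.09,.06,.03):
    p,o=post_pose(a,1,dz);manip.move_l(p,o,rate=.1)
    f=np.array(manip.current_force())-f0;print(dz,f)
    if np.linalg.norm(f)>4: break
print(manip.current_t())
save("scene","i_scene",(280,150,480,350),3);save("top","i_top",(150,100,330,300),3)
E
```

```text
scene cup 0.82 [0.642 0.224 0.249]
scene cup 0.26 [ 0.675 -0.054  0.119]
scene post_tip 0.95 [0.64  0.229 0.113]
top cup 0.77 [0.643 0.232 0.241]
top post_tip 0.71 [0.638 0.227 0.107]
0.09 [0.143 0.543 0.815]
0.06 [-0.162  0.852  0.362]
0.03 [0.477 0.962 1.155]
30.7167
```

View pics/i_scene.png

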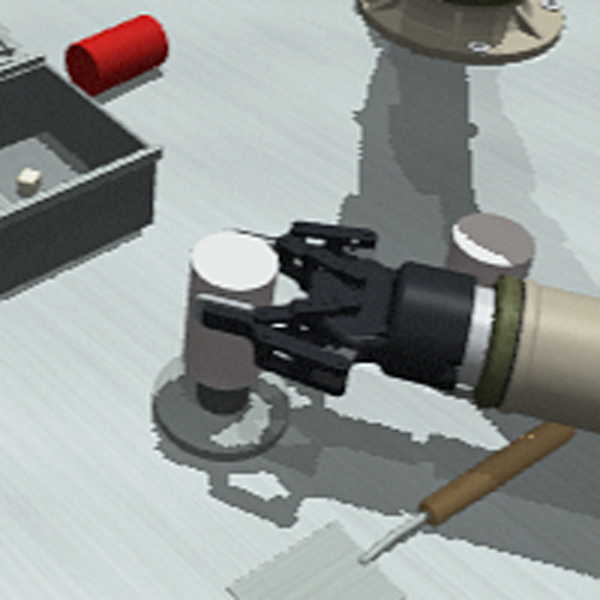

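View pics/i_top.png

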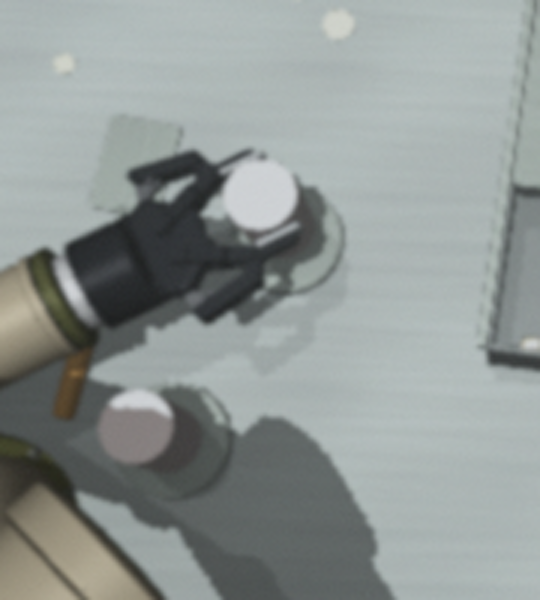

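```bash
python3 -W ignore - <<'E'
from h import *
np.set_printoptions(precision=3,suppress=True)
a=np.radians(-60)
def clear(q):
    e=fk(np.r_[q[:3],0,0,0,0],np.r_[P[:42],0,-.0255,.7075,P[45:]])[0];w=fk(q,np.r_[P[:42],0,-.0319,1.1687,P[45:]])[0]
    L=[e+(w-e)*t for t in np.linspace(0,1,60)]
    return e,w,min(np.linalg.norm(x-np.array([.456,.315,min(.115,x[2])])) for x in L)
p,o=post_pose(a,1,0)
q=kin.solve_ik(p,o);print("now",clear(np.array(manip.current_joint_pos())),"end",clear(np.array(q)),q)
f0=np.array(manip.current_force())
for dz in[.02,.012,.008,.006,.005,.004,.003,.002,.001,0,-.001,-.002,-.003]:
    p,o=post_pose(a,1,dz);manip.move_l(p,o,rate=.04 if dz>.007 else .02)
    f=np.array(manip.current_force())-f0;print(dz,f)
    if np.linalg.norm(f)>4: break
print(manip.current_t())
save("scene","j_scene",(280,150,480,350),3);save("top","j_top",(150,100,330,300),3)
E
```

```text
now (array([0.323, 0.243, 0.463]), array([0.471, 0.521, 0.125]), np.float64(0.16763352429538278)) end (array([0.331, 0.251, 0.442]), array([0.471, 0.521, 0.095]), np.float64(0.15295608733626667)) [-0.71   1.136 -0.269  1.33   1.481  1.946 -0.936]
0.02 [-0.847 -0.355  1.248]
0.012 [-0.28  -0.467  0.637]
0.008 [-0.591  0.069  1.167]
0.006 [-0.272 -0.845  1.035]
0.005 [-0.52  -0.564  2.145]
0.004 [ 0.785 -0.702  2.12 ]
0.003 [-0.163 -0.224  0.652]
0.002 [-0.931 -0.574  5.003]
33.0667
```

View pics/j_scene.png

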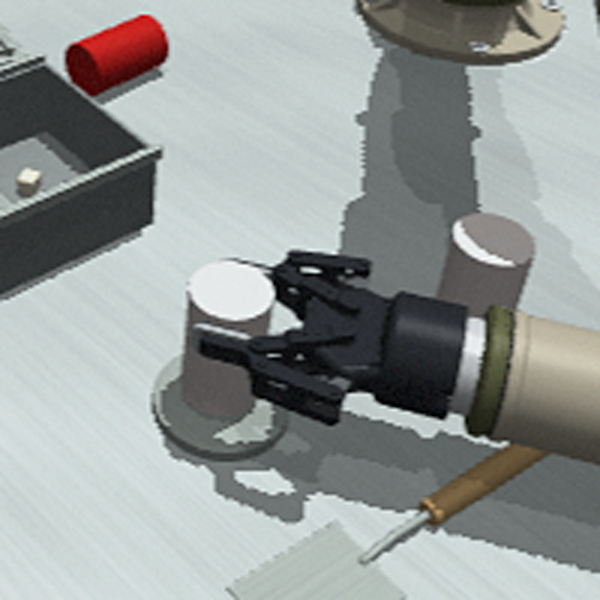

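```bash
python3 -W ignore - <<'E'
from h import *
np.set_printoptions(precision=3,suppress=True)
a=np.radians(-60)
p,o=post_pose(a,1,.0015);manip.move_l(p,o,rate=.02);print(manip.current_force())
claw.gripper_to(.085,20);manip.pause(.3)
print(manip.current_force(),manip.current_opening(),manip.current_t())
z=axes(a,np.pi/2)[0]
manip.move_l(p-.12*z,o,rate=.06)
manip.move_l(p-.12*z+[0,0,.18],o,rate=.2);manip.pause(.5)
print(manip.current_t())
for c in("scene","top"):
    save(c,"k_"+c,(230,120,480,350) if c=="scene" else (150,80,410,310),2.4)
    for n in("cup","cup_floor","post_tip","casting","spatula","cup_drying","lump0"):
        for d in cams.mark_of(n,c)[:4]:
            w=W(d["at"],c)
            print(c,n,round(d["score"],2),w)
E
```

```text
[-2.136  0.812  5.665]
[-0.882  0.479  0.367] 0.08496280187889771 34.1083
37.8083
scene cup 0.96 [ 0.452 -0.149  0.026]
scene cup 0.89 [0.644 0.228 0.118]
scene cup_floor 0.93 [0.638 0.229 0.11 ]
scene cup_floor 0.8 [ 0.449 -0.15   0.029]
scene casting 0.85 [ 0.688 -0.245 -0.001]
scene spatula 0.68 [ 0.613  0.388 -0.003]
scene cup_drying 0.64 [0.454 0.314 0.117]
scene lump0 0.43 [ 0.594 -0.056  0.012]
top cup 0.89 [ 0.452 -0.148  0.028]
top cup_floor 0.88 [0.639 0.233 0.109]
top cup_floor 0.73 [ 0.449 -0.151  0.031]
top post_tip 0.64 [0.638 0.228 0.11 ]
top casting 0.58 [ 0.469 -0.306  0.003]
top casting 0.57 [ 0.689 -0.244  0.003]
top spatula 0.91 [ 0.611  0.388 -0.005]
top cup_drying 0.73 [0.458 0.314 0.116]
top lump0 0.6 [0.545 0.008 0.014]
top lump0 0.53 [ 0.583 -0.019  0.013]
top lump0 0.39 [ 0.592 -0.055  0.015]
```

View pics/k_scene.png

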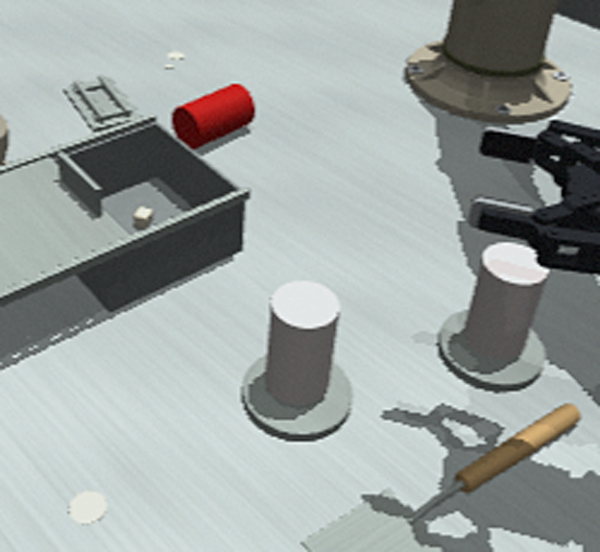

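View pics/k_top.png

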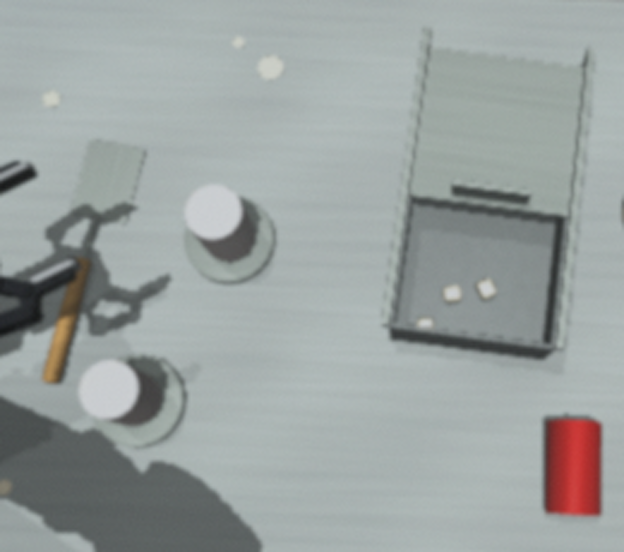

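The cup stands upright and seated on the free post (scene crop 305,345), the three lumps are in the bin, the other items are in place, and the arm is clear. Handing in.

```bash
python3 -c "
from station import manip
manip.sign_off();print(manip.current_t())"
```

```text
the job is handed in; nothing more can be done
the job is handed in; nothing more can be done
```

The job is done and handed in at about 38 s of the 72 s allowed; the interface reports no verdict. I pushed the cover open, tipped all three lumps into the bin, and set the empty cup upside down on the free post, lowering it until it touched (about 4–5 N). Then I let go and backed away.

**Last checks:**
- **Cup:** its inner floor was measured at (0.638–0.639, 0.229–0.233, 0.110) m, against the post top at (0.639, 0.2295, 0.110). It looks upright in both cameras.
- **Lumps:** all three show inside the bin in the top view. The scene camera sees only one, because the bin wall hides the others.
- **Other things:** the drying cup, casting and spatula measured within about 4 mm of where they started.

**What went wrong or disagreed on the way:**
- I had a sign error in the grasp depth, so the cup hung about 7 mm off above the post. The hover check caught it and I corrected it before lowering.
- The first approach angle planned for the post ran into the elbow limit, so I used another one.
- The network reading of the cover tab during the push was a false hit. I confirmed the cover was open from the pictures instead.
- The networks also reported the red look-alike as the cup, which I ignored.

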